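Take the cap off the run-out side of the label stand

ROBOT

A 6-joint arm with a two-finger parallel gripper is mounted at the origin on the work surface. World frame = base frame: x ahead of the robot, y to its left, z up, the work surface at z = 0. Lengths are in m, angles in degrees, forces in N, time in s.
With the tool pointing down it reaches from about 0.4 to 0.825 m from the base axis. Payload 7 kg.
Tool frame: the origin (TCP) lies at the very end of the fingers, on their centre line; the grasp point (between the pads) lies 19 mm behind it; z points along the fingers, y is the line along which they close (so a half turn about z gives the same grasp; the last joint's range is limited). The gripper opens to 85 mm and grips with 20 to 120 N. Pads are 22 mm wide; open, the fingers measure 114 mm over their backs; the gripper's body (76 mm by 85 mm) begins 54 mm behind the grasp point. The pads swing forward as they close: fully open they stand 13 mm farther back than shut.
Start: joints at [-60.384, 20.546, 0.682, 0, -70.136, -16.507], TCP at [0.153, -0.657, 0.231] pointing down, gripper open.
Joint ranges: [-176.03, 176.03], [-82.01, 121.73], [-58.28, 71.71], [-173.87, 95.51], [-174.79, -0.11], [-173.66, 173.66]. Speed limits (degrees/s): [136.94, 136.94, 172.46, 180, 180, 180].

INTERFACE

Orientations are given as a 3x3 rotation matrix whose columns are the frame's x, y, z axes.
In Python, from station import move_pose, movel, move_j, grip, hold, solve_ik, get_obs, capture, IKError, hand_in gives the robot as it stands. The module is installed in compiled form; this text tells all that it offers. Calls block until the motion is done:
- move_pose(position, orientation): joint-space move of the TCP to a pose.
- movel(position, feed=0.15, rot=None): straight line of the TCP; rot=None keeps the orientation; feed is the mean speed in m/s.
- move_j(angles): joint-space move.
- grip(opening, force=None): finger opening in m; force is the grip in N (None keeps the last); returns when the fingers have stopped.
- hold(seconds).
- solve_ik(position, orientation): joint angles nearest the present ones, or None.
- get_obs(): the state.
- capture(name): name is "side" or "top" or "wrist"; returns a dict with "image" (420x560x3 uint8, red, green, blue), "intrinsics" (3x3 intrinsics, pixels), "rvec" (rotation vector, rad) and "tvec" (3), from world to camera coordinates, as OpenCV has them. Camera axes: x right, y down, z forward; pixel columns grow to the right and rows downward; lengths in m; the calibration is good to about 2 mm. A picture is of the moment at which its call begins. There is no depth.
A pose or a line that the arm cannot do raises IKError and nothing moves.
- hand_in(): hands the job in; it is judged then, once.
The state is a dict: "time": time; "joint_pos": joint angles; "joint_vel": joint speeds; "effort": joint torques, N m; "ee_pos": TCP position; "ee_rot": TCP orientation; "contact_force": force on the tool from outside, world axes, zero at the start; "torque": the same for the moment, N m; "gripper_width": finger opening in m; "finger_force": force on a finger pad.
Only numpy, scipy, OpenCV 4.12 (cv2) and the standard library are available. Lean on these libraries where they do the work, as an engineer would, in place of code of your own. Each camera call takes 0.05 s, during which the arm holds its last target. There are 200 camera calls.

TASK

One side of the counter's label stand has run out: only a bare cardboard core is left on that spindle. Unscrew that spindle's cap (the two caps have opposite threads and nothing shows which is which, so try it one way and, if it will not give, the other), lift it off, and finish with the gripper still holding it still, at least 3 cm higher than the top of the spindle. Leave the core, the full roll with its cap, and the things lying around where they are.

Things in the scene. Friction and masses are not known exactly. Their poses are not given: they have to be found in the camera images.
- stand: Label stand, fixed to the counter: grey base plate 170 x 290 x 10 mm, two grey discs (100 mm across, top 16 mm above the counter) at y = +65 and -65 mm, an upright aluminium spindle in each disc's centre, steel tear bars 40 mm and guide pins 55 mm high near its -x edge. Origin: centre of its underside; z up; -x faces the robot, turned by up to 0.4 rad. Spindles and discs do not turn.
- left_spindle (a point): Centre of the left spindle's top, 81 mm above the counter. Each spindle has a coarse thread hidden under its cap: one right-hand (loosens counter-clockwise from above), the other left-hand (loosens clockwise); which side has which varies. Turned the wrong way a cap stops dead within about 5 degrees.
- right_spindle (a point): Centre of the right spindle's top, 81 mm above the counter. On either spindle, turned the right way the cap goes easily (under 0.2 N m), rises 25 mm per full turn (0.07 mm per degree) and is free of the thread after about 100 degrees (1.75 rad); it cannot be pulled off before. Let go part-way, it stays where it is.
- left_cap: Cap on the left spindle (seen from the robot), dark die-cast metal, about 160 g. Both caps look the same: ribbed round skirt 42 mm across, 28 mm high; on its flat top a finger bar 40 mm long, 12 mm thick, 20 mm high to turn it by. Origin: centre of the underside, 58 mm above the counter while screwed down, with the bar along the stand's x; z up, x along the bar. Top of the bar at z = 48 mm.
- right_cap: Cap on the right spindle (seen from the robot), dark die-cast metal, about 160 g. Both caps look the same: ribbed round skirt 42 mm across, 28 mm high; on its flat top a finger bar 40 mm long, 12 mm thick, 20 mm high to turn it by. Origin: centre of the underside, 58 mm above the counter while screwed down, with the bar along the stand's x; z up, x along the bar. Top of the bar at z = 48 mm.
- core: Bare cardboard core of the run-out roll, a tube 33 mm across and 40 mm high, loose on one of the two spindles, under that spindle's cap (2 mm below it); it shows which cap to take off. Origin: centre of its underside, 16 mm above the counter; z up.
- roll: Full roll of white paper labels, 94 mm across and 40 mm high, on the other spindle. Origin: centre of its underside; z up.
- spare_roll: Spare label roll lying flat on the counter beside the stand, 94 mm across and 40 mm high; leave alone. Origin: centre of its underside.
- envelope_box: Closed box of envelopes, white and blue, 245 x 110 x 75 mm; leave alone. Origin: centre of its underside, x along its length.
- stapler: Black stapler, 150 x 36 mm, about 50 mm high; leave alone. Origin: centre of its underside, x along its length.
- marker_cup: Grey cup of markers, 76 mm across, 136 mm high with the markers; leave alone. Origin: centre of its underside.
Not all that is in view belongs to the job. Leave any green look-alike of the right_cap alone.

How it is judged:
By the outcome, as a careful person would: the job done as asked, in the order asked, and still so for the second after the job is handed in, while the arm keeps its last pose, push and grip.
It also fails if it takes over 56 s, if anything falls off the work surface, if the arm or the gripper's body presses on something with over 40 N, if the wrist force passes 120 N, or if a joint passes its speed limit or range.

## Working session

There is one attempt and no reset: what is moved stays moved. The work goes in short steps, each a Python script; the robot and the scene stay as the last script left them, time stands still between calls to the robot, and variables do not carry over. Pictures are saved under pics/ and viewed, at most 10 in all, crops included, and the job is handed in when it is done.

```bash
mkdir -p pics; python3 - <<'E'
from station import *
import cv2
for n in("top","side"):
    c=capture(n); cv2.imwrite(f"pics/{n}0.png",c["image"][:,:,::-1]); print(n,c["intrinsics"].tolist(),c["rvec"],c["tvec"])
print(get_obs()["time"])
E
```

```text
top [[476.1880858396749, 0.0, 281.89596067526253], [0.0, 476.1880858396749, 208.43582424141812], [0.0, 0.0, 1.0]] [ 2.17646127 -2.1254747   0.15036576] [-0.00137069  0.57352215  1.14570351]
side [[396.4248985541065, 0.0, 286.3608062451717], [0.0, 396.4248985541065, 212.80345790024415], [0.0, 0.0, 1.0]] [ 0.67235482 -2.45599832  1.33740923] [0.49859391 0.21432529 0.84797154]
0.1
```

View pics/top0.png

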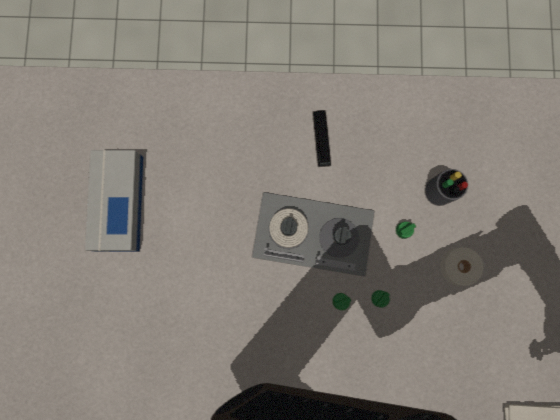

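View pics/side0.png

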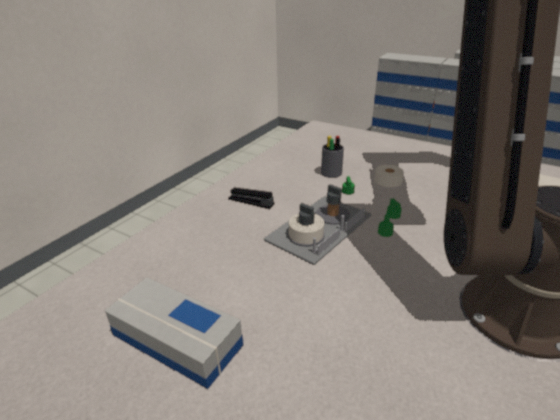

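```bash
cat > h.py <<'E'
import numpy as np, cv2
from station import *
def ray(c,uv,z):
    R=cv2.Rodrigues(np.array(c["rvec"]))[0]; t=np.array(c["tvec"]).ravel()
    o=-R.T@t; d=R.T@np.linalg.inv(c["intrinsics"])@np.array([uv[0],uv[1],1.])
    return o+d*(z-o[2])/d[2]
def rot(a):  # tool down, closing (y) axis at world angle a+90deg => tool x along bar angle a
    a=np.radians(a); x=np.array([np.cos(a),np.sin(a),0]); z=np.array([0,0,-1.]); return np.column_stack([x,np.cross(z,x),z])
E
python3 - <<'E'
from h import *
c=capture("top")
P=[ray(c,p,.01)[:2] for p in [(264,193),(374,210),(366,274),(253,258)]]
m=np.mean(P,0); d=(P[0]+P[1]-P[2]-P[3]); yaw=np.degrees(np.arctan2(d[1],d[0]))
d2=P[0]+P[3]-P[1]-P[2]; print(m,yaw,np.degrees(np.arctan2(d2[1],d2[0]))-90,np.linalg.norm(d2)/2,np.linalg.norm(d)/2)
s=np.radians(yaw); print("right spindle",m-.065*np.array([-np.sin(s),np.cos(s)]))
print("cap bar",ray(c,(342,232),.1))
im=c["image"][:,:,::-1]
a=cv2.resize(im[180:320,240:430],None,fx=4,fy=4,interpolation=cv2.INTER_CUBIC)
a=np.clip(a.astype(float)*1.8,0,255).astype(np.uint8)
cv2.imwrite("pics/crop1.png",a)
E
```

```text
[ 0.51551543 -0.07107843] -7.531854646378027 -7.091089437757191 0.2852335785529841 0.16577414696453174
right spindle [ 0.5069954  -0.13551762]
cap bar [ 0.51261112 -0.13000411  0.1       ]
```

View pics/crop1.png

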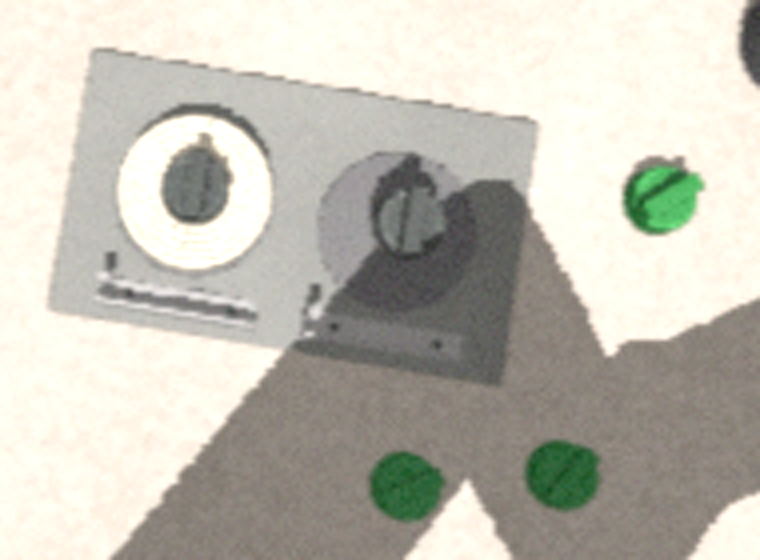

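The candidates are the dark cap on the white roll at (289,226), the dark cap at (342,235) over the bare disc with the brown core under it in the side view, and three green look-alikes at (341,301), (381,298) and (405,229). The right dark cap is the one to take off. I'll move above it and look from close by.

```bash
python3 - <<'E'
from h import *
p=[.507,-.133,.24]
for a in(-7.3,172.7): 
    q=solve_ik(p,rot(a)); print(a,q)
qs=[(abs(q[5]),a) for a in(-7.3,172.7) for q in [solve_ik(p,rot(a))] if q is not None]
a=min(qs)[1]; move_pose(p,rot(a)); o=get_obs(); print(a,o["time"],o["ee_pos"],o["joint_pos"],o["contact_force"])
c=capture("wrist"); cv2.imwrite("pics/w1.png",c["image"][:,:,::-1]); np.savez("w1.npz",**c)
c=capture("top"); cv2.imwrite("pics/t1.png",c["image"][:,:,::-1])
E
```

```text
-7.3 [  6.76531967   5.9368846  -17.43019658   0.         -66.63291882
  75.93468033]
172.7 [   6.76531967    5.9368846   -17.43019658    0.          -66.63291882
 -104.06531967]
-7.3 2.4083 [ 0.50694713 -0.1335018   0.23997249] [ 6.71085762e+00  5.94882631e+00 -1.74221779e+01  4.75207024e-03
 -6.66362848e+01  7.59132971e+01] [-0.01977028  0.26661411 -0.01818907]
```

View pics/w1.png

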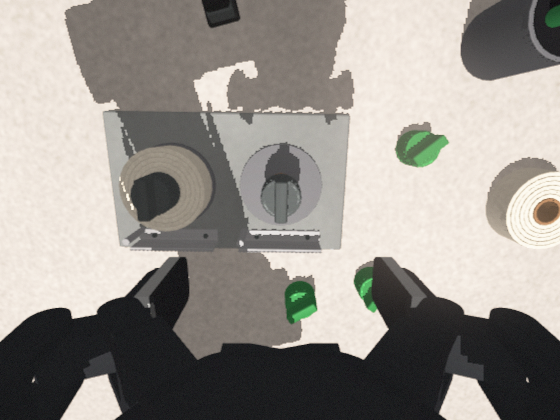

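The wrist view shows the dark cap's bar at about (281,200), running from roughly (281,182) to (282,222). The stand is square to the tool, and its corners are near (107,112), (349,114), (341,249) and (123,249). I'll refine the position from this image.

```bash
python3 - <<'E'
from h import *
c=dict(np.load("w1.npz"))
P=[ray(c,p,.01)[:2] for p in [(105,112),(349,114),(341,249),(122,250)]]
m=np.mean(P,0); d=(P[0]+P[1]-P[2]-P[3]); d2=P[0]+P[3]-P[1]-P[2]
print(m,np.degrees(np.arctan2(d[1],d[0])),np.degrees(np.arctan2(d2[1],d2[0]))-90,np.linalg.norm(d)/2,np.linalg.norm(d2)/2)
yaw=np.radians(np.degrees(np.arctan2(d2[1],d2[0]))-90); print(m-.065*np.array([-np.sin(yaw),np.cos(yaw)]))
for p in [(281,182),(281,200),(282,222)]: print(ray(c,p,.106))
print(ray(c,(281,172),.016), -cv2.Rodrigues(c["rvec"])[0].T@c["tvec"].ravel())
im=c["image"][:,:,::-1]; 
cv2.imwrite("pics/w1c.png",np.clip(cv2.resize(im[135:255,220:345],None,fx=5,fy=5,interpolation=cv2.INTER_CUBIC)*1.0*1.6,0,255).astype(np.uint8))
E
```

```text
[ 0.51374917 -0.07188695] -8.002250038444084 -7.446230171301551 0.17037979320147945 0.28550510472516116
[ 0.50532544 -0.1363388 ]
[ 0.52555773 -0.13737159  0.106     ]
[ 0.50877383 -0.13521886  0.106     ]
[ 0.48741372 -0.13343645  0.106     ]
[ 0.52261456 -0.13733859  0.016     ] [ 0.57183266 -0.14224387  0.3837036 ]
```

View pics/w1c.png

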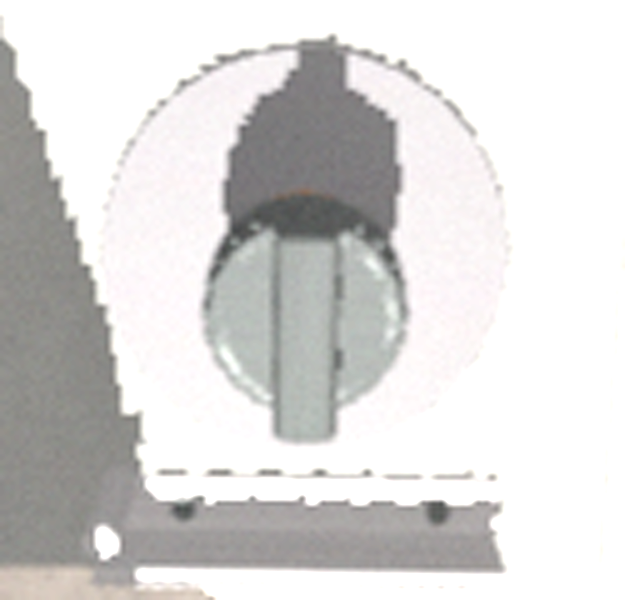

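The crop confirms the dark cap with the brown core edge visible beneath it. Its bar centre is about (0.506, -0.1355) with yaw about -7.5°. Next I'll grip it and try counter-clockwise in small steps.

```bash
cat >> h.py <<'E'
def st(tag=""):
    o=get_obs(); print(tag,round(o["time"],2),np.round(o["ee_pos"],4),"F",np.round(o["contact_force"],1),"T",np.round(o["torque"],2),"w",round(float(o["gripper_width"]),4),"ff",np.round(o["finger_force"],1)); return o
C=np.array([.506,-.1355]); Y0=-7.5
E
python3 - <<'E'
from h import *
move_pose([*C,.14],rot(Y0)); movel([*C,.088],feed=.06); st("down")
grip(0.0,60); st("grip")
for d in (3,6,9,12):
    movel([*C,.088+d*25e-3/360],feed=.02,rot=rot(Y0+d)); o=st(d)
    if abs(o["torque"][2])>.8: break
E
```

```text
down 4.01 [ 0.5063 -0.1355  0.0883] F [0.1 0.1 1.3] T [0.01 0.01 0.  ] w 0.0854 ff 0.0
grip 4.67 [ 0.5062 -0.1349  0.0883] F [-0.9  4.2  3.6] T [ 1.86  0.41 -0.07] w 0.0107 ff 60.2
3 4.92 [ 0.5061 -0.1346  0.0883] F [-0.4  6.3  2. ] T [ 2.48  0.38 -0.05] w 0.0106 ff 60.0
6 5.17 [ 0.5061 -0.1345  0.0883] F [-0.8  6.5  0.7] T [ 2.43  0.11 -0.34] w 0.0106 ff 59.9
9 5.42 [ 0.5062 -0.1345  0.0884] F [-0.3  6.5 -0.3] T [ 2.3  -0.25 -0.83] w 0.0107 ff 61.0
```

The torque climbs about 0.5 N·m per 3°, so counter-clockwise is the blocked way. I'll go back and re-grip turned half round, which gives joint 6 room to turn clockwise. I'll also shift about 1 mm in y to ease the side load.

```bash
sed -i 's/-.1355\]); Y0=-7.5/-.1345]); Y0=-7.5/' h.py; python3 - <<'E'
from h import *
movel([*C,.088],feed=.02,rot=rot(Y0)); st("back")
grip(.085); movel([*C,.14],feed=.1); move_pose([*C,.14],rot(Y0+180)); movel([*C,.088],feed=.06)
print(get_obs()["joint_pos"][5]); grip(0.0,60); st("grip")
for d in (3,6,9,12,15):
    movel([*C,.088+d*25e-3/360],feed=.02,rot=rot(Y0+180-d)); o=st(d)
    if abs(o["torque"][2])>.8: break
E
```

```text
back 5.73 [ 0.5064 -0.1344  0.0883] F [-0.   0.9  2.3] T [ 0.45 -0.13  0.01] w 0.0107 ff 60.0
-104.10311731853724
grip 11.44 [ 0.5062 -0.1345  0.0882] F [-0.7  0.9  3.1] T [ 0.29  0.24 -0.12] w 0.0104 ff 61.1
3 11.69 [ 0.5061 -0.1345  0.0884] F [-0.4  0.1  2.5] T [ 0.22  0.09 -0.05] w 0.0107 ff 61.2
6 11.94 [ 0.5061 -0.1346  0.0885] F [0.2 0.1 3.4] T [ 0.06  0.17 -0.05] w 0.0106 ff 61.3
9 12.19 [ 0.5062 -0.1345  0.0887] F [-0.5 -0.2  4.5] T [ 0.16  0.09 -0.03] w 0.0106 ff 61.3
12 12.44 [ 0.5061 -0.1345  0.0889] F [0.1 0.3 3.7] T [ 0.16  0.11 -0.01] w 0.0103 ff 61.3
15 12.69 [ 0.5061 -0.1345  0.0891] F [-0.2  0.4  2.9] T [ 0.18  0.11 -0.01] w 0.0106 ff 61.4
```

```bash
python3 - <<'E'
from h import *
for d in range(20,116,5):
    movel([*C,.088+min(d,102)*25e-3/360],feed=.02,rot=rot(Y0+180-d)); o=get_obs()
    if d%25==0 or d>=105: o=st(d)
    if abs(o["torque"][2])>.6 or abs(o["contact_force"][2])>25: st("stop");break
else:
    z=.0951
    for k in range(5):
        z+=.003; movel([*C,z],feed=.02); o=st("lift")
        if abs(o["contact_force"][2])>15: break
    else: movel([*C,.20],feed=.06); hold(.5); st("up")
c=capture("side"); cv2.imwrite("pics/s2.png",cv2.resize(c["image"][100:280,240:440,::-1],None,fx=3,fy=3,interpolation=cv2.INTER_CUBIC))
E
```

```text
25 13.19 [ 0.5062 -0.1345  0.0898] F [-0.  -0.6  4.1] T [ 0.05 -0.01 -0.02] w 0.0101 ff 61.5
50 14.44 [ 0.5061 -0.1345  0.0915] F [0.1 0.7 5.5] T [ 0.1  -0.   -0.04] w 0.0102 ff 61.6Traceback (most recent call last):
  File "<stdin>", line 3, in <module>
station.IKError: the arm cannot follow that straight line within its joint ranges
```

Clockwise works, but joint 6 ran into its range. The cap stays where it is when let go, so I'll re-grip half a turn round and finish.

```bash
python3 - <<'E'
from h import *
o=st("now"); x=np.array(o["ee_rot"])[:,0]; yaw=np.degrees(np.arctan2(x[1],x[0])); d0=5*round((Y0+180-yaw)/5); print(yaw,d0,o["joint_pos"][5])
z=.088+d0*25e-3/360
grip(.085); movel([*C,.145],feed=.1); move_pose([*C,.145],rot(Y0-d0)); print(get_obs()["joint_pos"][5]); movel([*C,z],feed=.06); grip(0.0,60); st("grip")
for d in range(d0+5,116,5):
    movel([*C,.088+min(d,102)*25e-3/360],feed=.02,rot=rot(Y0-d)); o=get_obs()
    if d%25==0 or d>=105: o=st(d)
    if abs(o["torque"][2])>.6 or abs(o["contact_force"][2])>25: st("stop");break
else:
    z=.0951
    for k in range(5):
        z+=.003; movel([*C,z],feed=.02); o=st("lift")
        if abs(o["contact_force"][2])>15: break
    else: movel([*C,.20],feed=.06); hold(.5); st("up")
c=capture("side"); cv2.imwrite("pics/s2.png",cv2.resize(c["image"][100:280,240:440,::-1],None,fx=3,fy=3,interpolation=cv2.INTER_CUBIC))
E
```

```text
now 15.19 [ 0.5061 -0.1346  0.0926] F [-0.   0.8  4.8] T [-0.13 -0.03 -0.01] w 0.0105 ff 61.6
107.64134132905771 65 -168.97001795158633
10.870267380311398
grip 20.92 [ 0.5061 -0.1345  0.0927] F [-0.   0.8  2.2] T [0.15 0.17 0.02] w 0.0109 ff 62.3
75 21.42 [ 0.5062 -0.1346  0.0933] F [0.9 0.  1.5] T [-0.14 -0.07 -0.01] w 0.0104 ff 62.5
100 22.67 [ 0.5061 -0.1346  0.095 ] F [1.  0.8 3.8] T [ 0.06  0.02 -0.03] w 0.0106 ff 62.7
105 22.92 [ 0.5062 -0.1346  0.0954] F [-0.3  0.7  5.9] T [-0.02  0.15 -0.02] w 0.0107 ff 62.9
110 23.17 [ 0.5064 -0.1345  0.0956] F [-1.   0.3  8.9] T [0.28 0.33 0.02] w 0.0105 ff 63.2
115 23.42 [ 0.5065 -0.1346  0.0958] F [-1.3  1.5  9.9] T [ 0.39  0.49 -0.01] w 0.0105 ff 63.5
lift 23.72 [ 0.5054 -0.1345  0.0975] F [-0.1 -0.6 -0.9] T [0.01 0.04 0.05] w 0.0106 ff 61.9
lift 24.02 [ 0.506  -0.1345  0.1011] F [-0.1  0.5 -1.4] T [ 0.04  0.02 -0.05] w 0.0102 ff 61.9
lift 24.32 [ 0.5061 -0.1345  0.1043] F [-0.9 -0.9 -1.7] T [ 0.02  0.01 -0.02] w 0.0101 ff 61.9
lift 24.62 [ 0.5061 -0.1345  0.1073] F [-0.2  0.2 -2. ] T [ 0.   -0.03 -0.02] w 0.0105 ff 61.9
lift 24.92 [ 0.5061 -0.1345  0.1103] F [ 0.2 -0.5 -2.2] T [-0.03 -0.01 -0.03] w 0.0108 ff 61.9
up 27.07 [ 0.506  -0.1345  0.2   ] F [-0.4  0.1 -1.8] T [ 0.03 -0.02 -0.05] w 0.0102 ff 61.9
```

View pics/s2.png

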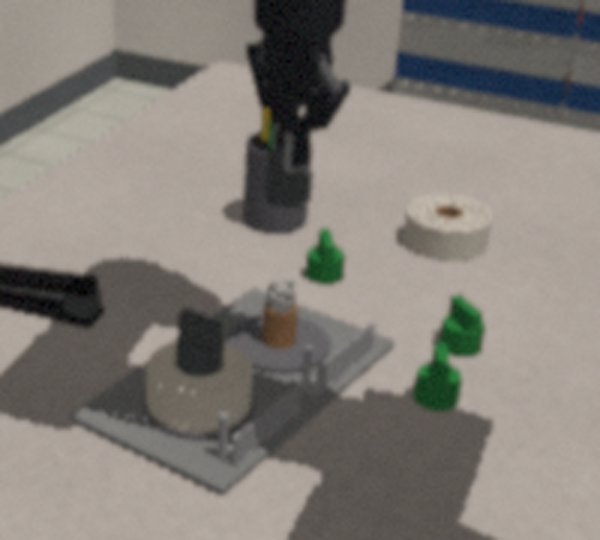

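The picture shows the cap in the gripper at about (290,170), well above the bare spindle at (281,290). The brown core is still in place, and the full roll and its cap are untouched.

```bash
python3 -c "
from station import *
hold(.3); print(hand_in())"
```

```text
the job is handed in; nothing more can be done
None
```

I unscrewed the right cap (clockwise; counter-clockwise was blocked), lifted it off, and handed in with the gripper holding it still about 9 cm above the spindle top, core and full roll still in place.

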